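# Take the sensor slider out of its curved test track

## Task

Push the slider with the red ball knob along the curved track of the sensor test fixture to the yellow exit gap, lift it out there, and set it down standing upright in the blue tray, then let go. Leave the spare slider with the black ball in the grey tray alone.

Things in the scene. Friction and masses are not known exactly. Their poses are not given: they have to be found in the camera images.
- slider_ball (a point): Centre of the red ball knob (34 mm diameter), 50 mm above the slider's underside. Slider: one loose piece, 160 g, 67 mm tall: steel foot disc (40 mm diameter, 8 mm thick), upright stem (14 mm diameter), ball on top; z points up the stem. In the track the ball's centre is 60 mm above the bench, 33 mm above the track's top, so it can be gripped or pushed from above. The track is slick (friction 0.12).
- track: Fixed aluminium arc channel, top 27 mm above the bench, on a black base (180 x 200 x 10 mm). Origin: the arc's centre at bench height, z up. Centre line: radius 90 mm, from -32 degrees (blind end) to the exit gap at 90 degrees (x to y). The foot slides on the base; lips leave a 24 mm slot for the stem (5 mm play each side) and hold the foot down up to 69 degrees. The slider starts near 0 degrees.
- exit_gap (a point): Centre of the yellow floor of the exit gap, 10 mm above the bench, at x = 0, y = 90 mm in the track's frame. No lips here: bay 50 mm wide, open above, end wall 30 mm past this centre towards the track's -x. With the stem within about 10 mm of this centre the foot lifts straight out.
- blue_tray_in (a point): Centre of the inner floor of the blue tray, 5 mm above the bench. The tray is fixed, 110 mm square outside, walls 5 mm thick and 18 mm high over the bench; x and y along its sides, z up. An equal grey tray lies beside it with the spare slider in it; the two may have changed places.
- spare_ball (a point): Centre of the black ball of the spare slider (same shape and size), which stands in the grey tray, ball centre 55 mm above the bench. To be left alone.
There are look-alikes about, which are no part of the job. Leave any green or orange look-alike of the part that bears slider_ball alone.

How it is judged:
By the outcome, as a careful person would: the job done as asked, in the order asked, and still so for the second after the job is handed in, with the robot touching nothing.
It also fails if it takes over 42 s, if anything falls off the work surface, if the arm or the gripper's body presses on something with over 40 N, if the wrist force passes 120 N, or if a joint passes its speed limit or range.

## Robot

A 6-joint arm with a two-finger parallel gripper is mounted at the origin on the work surface. World frame = base frame: x ahead of the robot, y to its left, z up, the work surface at z = 0. Lengths are in m, angles in rad, forces in N, time in s.
With the tool pointing down it reaches from about 0.3 to 0.825 m from the base axis. Payload 5.4 kg.
Tool frame: the origin (TCP) lies midway between the tips of the shut fingers; the grasp point (between the pads) lies 19 mm behind it; z points along the fingers, y is the line along which they close (so a half turn about z gives the same grasp; the last joint's range is limited). The gripper opens to 92 mm and grips with 3 to 60 N. Pads are 20 mm wide; open, the fingers measure 128 mm over their backs; the gripper's body (75 mm by 189 mm) begins 69 mm behind the grasp point.
Start: joints at [-1.55, 0.158, 1.597, -0, 1.386, -0.21], TCP at [0.132, -0.56, 0.215] pointing down, gripper open.
Joint ranges: [-2.91, 2.91], [-0.94, 2.29], [0.18, 2.7], [-1.29, 4.43], [0.17, 2.64], [-3, 3]. Speed limits (rad/s): [2.57, 2.57, 3.14, 3.14, 3.14, 3.14].

## Interface

Orientations are given as a unit quaternion [w, x, y, z].
In Python, from cell import manip gives the robot as it stands. The module is installed in compiled form; this text tells all that it offers.
- The arm moves only by the shell command python3 -m crank 'ROWS' [FORCE]. ROWS is text: rows parted by semicolons, each of 5 numbers parted by spaces: the finger opening in mm, from 0 to 91.9, then the shift along the world's x, y, z in mm, then the turn about the world's z in degrees. A call has 1 to 12 rows; each row shifts and turns the commanded pose from where the row before left it; what a row does not reach is not made up. A row lasts 1/8 s, in which the tool goes at most 62.5 mm and 10.7 degrees, less where a joint would pass 70% of its speed; a pose out of reach is approached as far as the arm can. A call is refused whole if a number of a shift passes 62.5 or a number of a turn 10.7, either way. A call with a gripper value outside its range is refused whole. The fingers move at their own pace and stop on an object; FORCE is the grip in N (left out, the last holds). Time passes only in rows, so rows that do not move let the fingers close. It gives the time, the measured TCP pose, the force, the opening and the grip force at its end, in the units of the state.
- manip.get_obs(): the state, without advancing time (a new reading comes with each control period).
- manip.get_image(name): name is "scene" or "top"; returns a dict with "image" (400x640x3 uint8, red, green, blue), "range_z" (400x640 float32, m along the optical axis (not along the pixel's ray), 0 where there is no reading), "fov_y" (degrees; the focal length in pixels is half the picture's height over the tangent of half this angle, whatever the lens; pixels are square), "cx", "cy" (the principal point, pixels), "R" (3x3) and "t" (3): a world point X has camera coordinates R X + t. Camera axes: x right, y down, z forward; pixel columns grow to the right and rows downward; lengths in m; the calibration is good to about 2 mm. A picture is of the moment at which its call begins.
- manip.finish_job(): hands the job in; it is judged then, once.
Trained networks look in a picture, given as the dict that the camera call returned (one of the last four; its "shot" number tells which), for a name from the list of things; names that differ only in an ending like _2 or _b are one class to them, and where a whole thing is asked for, a point or a joint stands for the part that bears it (a point fixed in the world has none). Each returns a list of dicts, best first, with "conf" (0 to 1); they miss things now and then, are a little off and sometimes report something else, mostly with a low value. They report only what shows in the picture. A call takes as long as a camera call. They do not tell look-alikes from the thing itself.
- manip.silhouettes(picture, query): "region" (400x640 bool, what is visible of it) and "extent" ([left, top, width, height] in pixels, round what is visible of it).
- manip.tip_of(picture, query): "location" ([column, row] in pixels: a listed point, or the origin of a listed thing).
The state is a dict: "time": time; "joint_pos": joint angles; "qvel": joint speeds; "effort": joint torques, N m; "position": TCP position; "tool_rot": TCP orientation; "contact_force": force on the tool from outside, world axes, zero at the start; "moment": the same for the moment, N m; "grip_width": finger opening in m; "grasp_force": force on a finger pad.
Only numpy, scipy, OpenCV 4.12 (cv2) and the standard library are available. Lean on these libraries where they do the work, as an engineer would, in place of code of your own. Each camera call takes 0.05 s, during which the arm holds its last target. There are 200 camera calls.

## Working session

There is one attempt and no reset: what is moved stays moved. The work goes in short steps, Python scripts to look and compute and a shell command to move; the robot and the scene stay as the last step left them, time stands still between calls to the robot, and variables do not carry over. Pictures are saved under pics/ and viewed, at most 10 in all, crops included, and the job is handed in when it is done.

```bash
mkdir -p pics; cat > h.py <<'E'
import numpy as np, cv2
from cell import manip
def K(p):
    f=200/np.tan(np.radians(p["fov_y"])/2); return f,p["cx"],p["cy"]
def ray(p,uv):
    f,cx,cy=K(p); R=np.array(p["R"]);t=np.array(p["t"])
    d=R.T@np.array([(uv[0]-cx)/f,(uv[1]-cy)/f,1]); return -R.T@t,d
def onz(p,uv,z):
    o,d=ray(p,uv); return o+d*(z-o[2])/d[2]
def proj(p,X):
    f,cx,cy=K(p); c=np.array(p["R"])@np.array(X)+np.array(p["t"]); return np.array([f*c[0]/c[2]+cx,f*c[1]/c[2]+cy])
def save(p,n,crop=None,s=1):
    im=p["image"][:,:,::-1]
    if crop: a,b,c,d=crop; im=im[b:d,a:c]
    cv2.imwrite("pics/"+n,cv2.resize(im,None,fx=s,fy=s))
Z=dict(slider_ball=.06,track=0,exit_gap=.01,blue_tray_in=.005,spare_ball=.055)
E
cat > a.py <<'E'
from h import *
np.set_printoptions(precision=4,suppress=True)
print(manip.get_obs())
for n in("top","scene"):
    p=manip.get_image(n); save(p,n+"0.png"); print(n,p["fov_y"],p["cx"],p["cy"])
    for q in Z:
        for r in manip.tip_of(p,q)[:4]: print(q,round(r["conf"],2),np.round(r["location"],1),onz(p,r["location"],Z[q])[:2])
E
python3 a.py
```

```text
{'time': 0.0, 'joint_pos': array([-1.5501,  0.159 ,  1.5982, -0.    ,  1.3862, -0.2102]), 'qvel': array([-0.0003, -0.0005,  0.0003,  0.0015,  0.0008,  0.    ]), 'effort': array([ -0.0002, -38.5564, -32.2106,   0.0701,   0.0379,  -0.0001]), 'position': array([ 0.1315, -0.5591,  0.2136]), 'tool_rot': array([-0.0009,  0.9933,  0.1152,  0.0001]), 'contact_force': array([ 0.466 , -0.1041, -0.725 ]), 'moment': array([ 0.0054,  0.0484, -0.0276]), 'grasp_force': 0.0, 'grip_width': 0.0920745440619646}
top 52.14313439124308 328.87514587404354 199.39327727364605
slider_ball 0.75 [277.4 138.3] [0.7297 0.1293]
slider_ball 0.66 [280.7 176.7] [0.6393 0.1158]
slider_ball 0.54 [319.2 138.9] [0.7322 0.0338]
slider_ball 0.2 [458.6 188.6] [ 0.6282 -0.2816]
track 0.78 [292.4 222.5] [0.546  0.0892]
exit_gap 0.79 [245.2 218.8] [0.5486 0.1979]
blue_tray_in 0.91 [432.5 273.7] [ 0.4415 -0.235 ]
spare_ball 0.87 [457.4 189.5] [ 0.6273 -0.2804]
scene 50.10889216948113 316.8464875337093 202.7351271754865
slider_ball 0.86 [364.6 236.2] [0.6353 0.1151]
slider_ball 0.7 [363.9 285.8] [0.7456 0.129 ]
slider_ball 0.62 [322.  280.9] [0.7513 0.0455]
track 0.6 [356.9 216.4] [0.5542 0.0907]
exit_gap 0.9 [399.7 217.1] [0.5434 0.1883]
blue_tray_in 0.93 [241.  161.3] [ 0.4513 -0.2225]
spare_ball 0.69 [186.3 207.1] [ 0.6349 -0.2865]
```

View pics/top0.png

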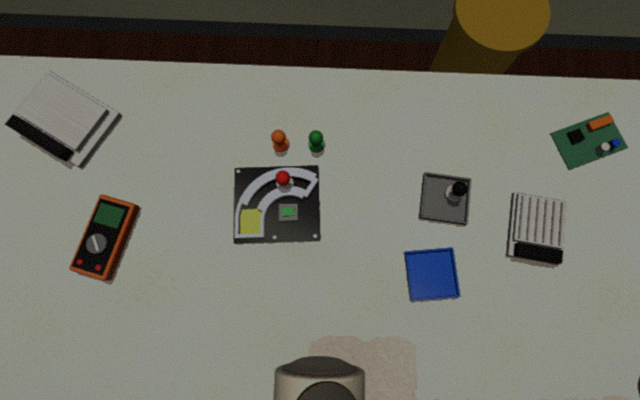

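View pics/scene0.png

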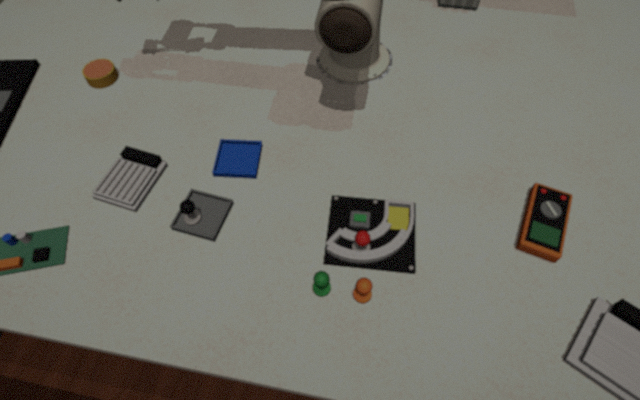

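The pictures show three similar pieces in the top view: red ball in the track (283,178), orange (280,138) and green (316,138). The black spare is at (459,188). I choose the red one. The blue tray is at (432,274) and the yellow gap at about (250,222). Next I measure by colour and check one close crop with the fitted arc drawn on it.

```bash
cat > b.py <<'E'
from h import *
np.set_printoptions(precision=4,suppress=True)
B={"top":(215,150,340,260),"scene":(310,180,430,285)}
for n in("top","scene"):
    p=manip.get_image(n); im=p["image"].astype(int); r,g,b=im[...,0],im[...,1],im[...,2]
    x0,y0,x1,y1=B[n]; box=np.zeros(r.shape,bool); box[y0:y1,x0:x1]=1
    red=box&(r>90)&(g<r*.5)&(b<r*.5); yel=box&(r>90)&(g>r*.7)&(b<r*.55)
    blue=(b>90)&(r<b*.5)&(g<b*.7)
    def big(m):
        k,l,s,c=cv2.connectedComponentsWithStats(m.astype(np.uint8)); i=1+np.argmax(s[1:,4]); return l==i,c[i],s[i,4]
    m,c,a=big(red); ys,xs=np.nonzero(m); cc=[(xs.min()+xs.max())/2,(ys.min()+ys.max())/2]
    print(n,"red",c,cc,a,onz(p,c,.06)[:2]); ball=onz(p,c,.06)[:2]
    m,c,a=big(yel); R=cv2.minAreaRect(np.argwhere(m)[:,::-1].astype(np.float32)); print("yel",c,a,onz(p,c,.01)[:2],[onz(p,q,.01)[:2] for q in cv2.boxPoints(R)])
    m,c,a=big(blue); R=cv2.minAreaRect(np.argwhere(m)[:,::-1].astype(np.float32)); print("blue",a,[onz(p,q,.018)[:2] for q in cv2.boxPoints(R)],onz(p,R[0],.018)[:2])
    dark=box&(im.sum(2)<300) if False else box&(im.max(2)<70)
    hull=cv2.convexHull(np.argwhere(dark)[:,::-1].astype(np.int32)); ap=cv2.minAreaRect(hull.astype(np.float32))
    q=[onz(p,v,.01)[:2] for v in cv2.boxPoints(ap)]; print("base",np.array(q),np.mean(q,0),np.linalg.norm(q[0]-q[1]),np.linalg.norm(q[1]-q[2]))
    white=box&(im.min(2)>80)
    np.savez(n+".npz",white=white)
p=manip.get_image("top"); save(p,"crop1.png",(225,120,345,250),4.5)
E
python3 b.py
```

```text
top red [281.9832 176.4202] [np.float64(282.0), np.float64(176.5)] 119 [0.6401 0.1129]
yel [249.6034 220.7697] 469 [0.5444 0.1874] [array([0.5711, 0.212 ]), array([0.573 , 0.1655]), array([0.5171, 0.1612]), array([0.5152, 0.2071])]
blue 2047 [array([ 0.4818, -0.1714]), array([ 0.4984, -0.2807]), array([ 0.3951, -0.2899]), array([ 0.3792, -0.1832])] [ 0.438  -0.2313]
base [[0.7142 0.2389]
 [0.7229 0.0278]
 [0.5    0.0178]
 [0.4917 0.2188]] [0.6072 0.1258] 0.21125212328901724 0.22316881961142054
scene red [362.4228 237.6174] [np.float64(362.5), np.float64(237.5)] 149 [0.6395 0.1111]
yel [398.4463 217.3007] 419 [0.5445 0.1855] [array([0.5783, 0.1632]), array([0.5174, 0.161 ]), array([0.5132, 0.2078]), array([0.574 , 0.2086])]
blue 1160 [array([ 0.5078, -0.2754]), array([ 0.4076, -0.3062]), array([ 0.3909, -0.1869]), array([ 0.4915, -0.1623])] [ 0.4507 -0.2322]
base [[ 0.5229 -0.0157]
 [ 0.4787  0.2162]
 [ 0.7013  0.2331]
 [ 0.7411  0.0283]] [0.611  0.1155] 0.23609536049145471 0.2233098611870317
```

View pics/crop1.png

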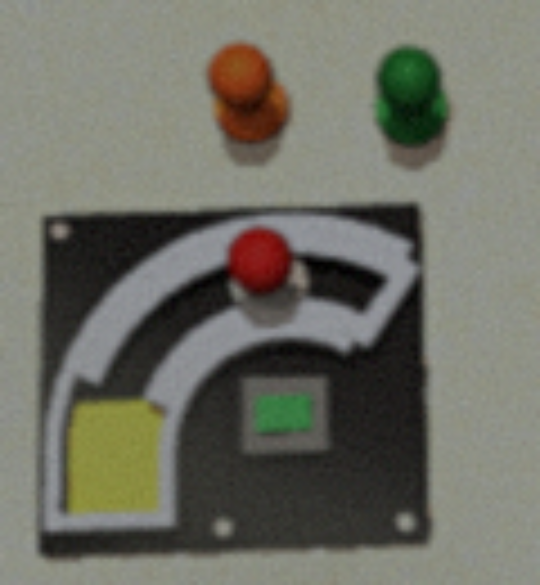

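The choice holds: the red ball on its steel foot sits in the slot at crop (260,262), with orange (240,75) and green (408,80) outside the track. Estimates in mm: arc centre (552,98), track yaw about 4°, exit (546,188), ball (640,112), tray (445,-230). Next I go above the ball.

```bash
python3 -m crank '91.9 35 46 0 0;91.9 35 46 0 0;91.9 35 46 0 0;91.9 35 46 0 0;91.9 35 46 0 0;91.9 35 46 0 0;91.9 35 46 0 0;91.9 35 46 0 0;91.9 35 46 0 0;91.9 35 46 0 0;91.9 35 46 0 0;91.9 35 46 0 0' 10; python3 -m crank '91.9 45 60 0 0;91.9 44 59 0 0;91.9 0 0 -30 0;91.9 0 0 -30 0;91.9 0 0 0 0;91.9 0 0 0 0'
```

```text
time: 2.25
position: [0.5526, -0.006, 0.2148]
tool_rot: [0.0, 0.993, 0.115, 0.0]
contact_force: [1.6, -0.8, 0.6]
grip_width: 0.092
grasp_force: 0.0
time: 3.0
position: [0.627, 0.0922, 0.156]
tool_rot: [0.0, 0.993, 0.115, 0.001]
contact_force: [-0.3, 0.5, 0.5]
grip_width: 0.0922
grasp_force: 0.0
```

```bash
python3 -m crank '91.9 13 20 0 0;91.9 0 0 -30 0;91.9 0 0 -30 0;91.9 0 0 0 0'; python3 - <<'E'
from h import *
p=manip.get_image("scene"); o=manip.get_obs(); print(o["position"],o["contact_force"])
for r in manip.tip_of(p,"slider_ball")[:4]: print(r["conf"],r["location"],onz(p,r["location"],.06))
print(proj(p,o["position"])); save(p,"s2.png",(280,120,440,300),3.3)
E
```

```text
time: 3.5
position: [0.6384, 0.1122, 0.0938]
tool_rot: [-0.0, 0.993, 0.115, -0.001]
contact_force: [-0.6, 0.4, -0.3]
grip_width: 0.092
grasp_force: 0.0
[0.63971223 0.11216805 0.09563168] [-0.3074143  -0.35934272  0.64942365]
0.78 [321.4, 280.0] [0.74969009 0.04392612 0.06      ]
0.77 [361.3, 237.7] [0.64016767 0.10876941 0.06      ]
0.69 [361.4, 283.5] [0.74180671 0.12341759 0.06      ]
[364.28420966 229.64973999]
```

View pics/s2.png

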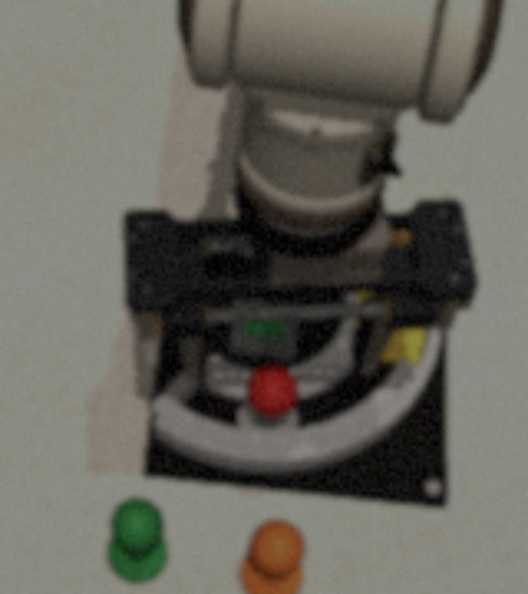

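The fingers stand either side of the red ball, crop (272,388), above the track. I descend and grip lightly.

```bash
python3 -m crank '91.9 1 0 -28 0;91.9 0 0 -26 0;91.9 0 0 0 0;30 0 0 0 0;30 0 0 0 0;30 0 0 0 0;30 0 0 0 0;30 0 0 0 0' 12
```

```text
time: 4.6
position: [0.6404, 0.1123, 0.0407]
tool_rot: [0.0, 0.993, 0.115, -0.0]
contact_force: [-1.1, -0.3, -0.4]
grip_width: 0.0439
grasp_force: 0.0
```

```bash
python3 -m crank '30 0 0 0 0;30 0 0 0 0;30 0 0 0 0'; python3 - <<'E'
import numpy as np
C=np.array([552,98.])
a0=np.degrees(np.arctan2(14,88)); A=np.linspace(a0,94,12)
P=C+90*np.c_[np.cos(np.radians(A)),np.sin(np.radians(A))]; print(A.round(1),P.round(1),np.diff(P,axis=0).round(1))
E
```

```text
time: 4.97
position: [0.6403, 0.1123, 0.0405]
tool_rot: [-0.0, 0.993, 0.115, -0.0]
contact_force: [1.0, 0.5, 0.2]
grip_width: 0.0331
grasp_force: 12.0
[ 9.  16.8 24.5 32.2 39.9 47.7 55.4 63.1 70.8 78.6 86.3 94. ] [[640.9 112.1]
 [638.2 124. ]
 [633.9 135.3]
 [628.1 146. ]
 [621.  155.8]
 [612.6 164.5]
 [603.1 172.1]
 [592.7 178.3]
 [581.6 183. ]
 [569.9 186.2]
 [557.8 187.8]
 [545.7 187.8]] [[ -2.7  11.8]
 [ -4.3  11.3]
 [ -5.8  10.7]
 [ -7.1   9.8]
 [ -8.4   8.8]
 [ -9.5   7.5]
 [-10.4   6.2]
 [-11.2   4.7]
 [-11.7   3.2]
 [-12.    1.6]
 [-12.1  -0. ]]
```

Gripped. I push along the arc in parts and watch the force.

```bash
python3 -m crank '30 -1 6 0 0;30 -2 6 0 0;30 -2 6 0 0;30 -2 5 0 0;30 -3 5 0 0;30 -3 6 0 0;30 0 0 0 0'
```

```text
time: 5.85
position: [0.627, 0.147, 0.0406]
tool_rot: [-0.0, 0.993, 0.115, -0.0]
contact_force: [-0.9, 0.7, -0.6]
grip_width: 0.0334
grasp_force: 12.0
```

```bash
python3 -m crank '30 -3 5 0 0;30 -4 5 0 0;30 -4 5 0 0;30 -4 4 0 0;30 -5 4 0 0;30 -5 3 0 0;30 0 0 0 0'
```

```text
time: 6.72
position: [0.6019, 0.1727, 0.0406]
tool_rot: [-0.0, 0.993, 0.115, -0.0]
contact_force: [0.1, -0.5, -1.6]
grip_width: 0.0325
grasp_force: 12.0
```

```bash
python3 -m crank '30 -5 3 0 0;30 -5 3 0 0;30 -6 3 0 0;30 -6 2 0 0;30 -6 2 0 0;30 -6 1 0 0;30 0 0 0 0'
```

```text
time: 7.6
position: [0.5678, 0.1865, 0.0406]
tool_rot: [-0.0, 0.993, 0.115, -0.0]
contact_force: [0.2, 0.7, -1.4]
grip_width: 0.033
grasp_force: 12.0
```

```bash
python3 -m crank '30 -6 1 0 0;30 -6 0 0 0;30 -6 0 0 0;30 -5 0 0 0;30 0 0 0 0;30 0 0 0 0'; python3 - <<'E'
from h import *
o=manip.get_obs(); print(o["position"],o["contact_force"])
p=manip.get_image("top"); save(p,"t3.png",(215,140,335,260),4)
q=manip.get_image("scene"); save(q,"s3.png",(320,150,440,290),4)
a=cv2.imread("pics/t3.png");b=cv2.imread("pics/s3.png")[:480]
cv2.imwrite("pics/ts3.png",np.hstack([cv2.resize(a,(400,400)),cv2.resize(b,(400,400))]))
for P in(p,q):
    for r in manip.tip_of(P,"slider_ball")[:4]: print(r["conf"],r["location"],onz(P,r["location"],.06))
    for r in manip.tip_of(P,"exit_gap")[:4]: print('e',r["conf"],r["location"],onz(P,r["location"],.01))
E
```

```text
time: 8.35
position: [0.5454, 0.1874, 0.0406]
tool_rot: [-0.0, 0.993, 0.115, 0.0]
contact_force: [0.4, 0.2, -2.1]
grip_width: 0.0328
grasp_force: 12.0
[0.54538236 0.18735253 0.04057409] [ 0.40996371  0.22239689 -2.08595258]
0.63 [279.4, 134.4] [0.73927738 0.12536609 0.06      ]
0.57 [317.2, 140.5] [0.72810843 0.03813458 0.06      ]
0.39 [243.9, 219.0] [0.5402452  0.19000654 0.06      ]
e 0.94 [245.2, 221.7] [0.54182978 0.19735839 0.01      ]
0.91 [363.4, 285.3] [0.74479641 0.1278392  0.06      ]
0.84 [319.0, 279.5] [0.74956048 0.03900759 0.06      ]
0.75 [237.4, 159.5] [ 0.48736457 -0.21133199  0.06      ]
0.74 [400.3, 203.4] [0.53875925 0.18163784 0.06      ]
e 0.7 [398.9, 219.5] [0.55020998 0.18705544 0.01      ]
```

View pics/ts3.png

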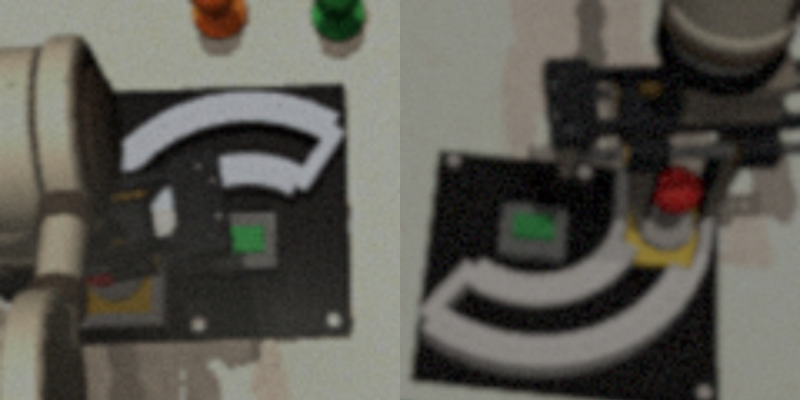

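The slider stands over the yellow floor in the gap: right half, ball (678,190), foot (668,235). I grip firmer and lift straight out.

```bash
python3 -m crank '28 0 0 0 0;28 0 0 0 0;28 0 0 8 0;28 0 0 8 0;28 0 0 10 0;28 0 0 15 0;28 0 0 25 0;28 0 0 30 0;28 0 0 0 0;28 0 0 0 0' 25
```

```text
time: 9.9
position: [0.5448, 0.1873, 0.1358]
tool_rot: [0.0, 0.993, 0.115, -0.001]
contact_force: [-0.8, -0.6, -2.1]
grip_width: 0.0324
grasp_force: 25.0
```

```bash
python3 -m crank '28 -4 -15 0 0;28 -7 -30 0 0;28 -10 -42 0 0;28 -10 -42 0 0;28 -10 -42 0 0;28 -10 -42 0 0;28 -10 -42 0 0;28 -10 -42 0 0;28 -10 -42 0 0;28 -9 -38 0 0;28 -6 -25 0 0;28 -4 -15 0 0'; python3 -m crank '28 0 0 0 0;28 0 0 0 0;28 0 0 -20 0;28 0 0 -20 0;28 0 0 0 0;28 0 0 0 0'; python3 - <<'E'
from h import *
o=manip.get_obs(); print(o["position"],o["contact_force"])
p=manip.get_image("top"); save(p,"t4.png",(380,160,500,320),2.5)
q=manip.get_image("scene"); save(q,"s4.png",(160,100,280,260),2.5)
cv2.imwrite("pics/ts4.png",np.hstack([cv2.imread("pics/t4.png"),cv2.imread("pics/s4.png")]))
for P in(p,q):
    for r in manip.tip_of(P,"blue_tray_in")[:4]: print('b',r["conf"],r["location"],onz(P,r["location"],.005))
E
```

```text
time: 11.4
position: [0.4439, -0.2307, 0.1356]
tool_rot: [-0.001, 0.993, 0.114, -0.001]
contact_force: [-0.5, -0.2, -1.4]
grip_width: 0.0329
grasp_force: 25.0
time: 12.15
position: [0.4459, -0.2294, 0.0973]
tool_rot: [0.0, 0.993, 0.116, 0.0]
contact_force: [-0.3, 0.2, -1.5]
grip_width: 0.0327
grasp_force: 25.0
[ 0.44593197 -0.22938653  0.09732715] [-0.2744132   0.19178489 -1.54575816]
b 0.81 [430.1, 274.4] [ 0.43967858 -0.2295724   0.005     ]
b 0.64 [240.1, 157.6] [ 0.4402515  -0.22822316  0.005     ]
```

View pics/ts4.png

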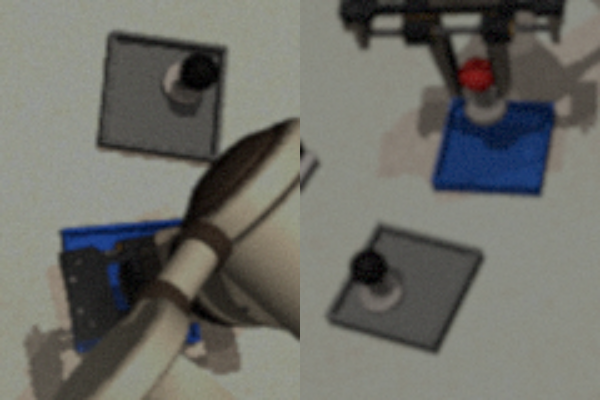

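The slider hangs upright over the blue tray: ball (478,75), foot (487,110) in the right half, clear of the spare slider. I lower it.

```bash
python3 -m crank '28 -5 0 -20 0;28 0 0 -20 0;28 0 0 -12 0;28 0 0 -6 0;28 0 0 -3 0;28 0 0 0 0;28 0 0 0 0'
```

```text
time: 13.22
position: [0.4407, -0.2299, 0.0361]
tool_rot: [0.0, 0.993, 0.115, 0.0]
contact_force: [-0.2, 1.0, -1.6]
grip_width: 0.0327
grasp_force: 25.0
```

```bash
python3 -m crank '28 0 0 -1 0;28 0 0 0 0;28 0 0 0 0'
```

```text
time: 13.6
position: [0.4409, -0.23, 0.0355]
tool_rot: [0.0, 0.993, 0.115, 0.0]
contact_force: [-1.6, 0.1, 6.1]
grip_width: 0.0323
grasp_force: 25.0
```

Contact at 6 N, so it stands on the floor. I release gently and retreat upwards.

```bash
python3 -m crank '36 0 0 0 0;45 0 0 0 0;60 0 0 0 0;75 0 0 0 0;91.9 0 0 0 0;91.9 0 0 0 0;91.9 0 0 0 0;91.9 0 0 0 0' ; python3 -m crank '91.9 0 0 10 0;91.9 0 0 25 0;91.9 0 0 40 0;91.9 0 0 40 0;91.9 -15 -40 20 0;91.9 -15 -50 0 0;91.9 -15 -50 0 0;91.9 -15 -50 0 0;91.9 0 0 0 0;91.9 0 0 0 0'; python3 - <<'E'
from h import *
o=manip.get_obs(); print(o["position"],o["contact_force"])
p=manip.get_image("top"); save(p,"t5.png",(380,160,500,320),2.5)
q=manip.get_image("scene"); save(q,"s5.png",(160,100,280,260),2.5)
cv2.imwrite("pics/ts5.png",np.hstack([cv2.imread("pics/t5.png"),cv2.imread("pics/s5.png")]))
for P in(p,q):
    for r in manip.tip_of(P,"slider_ball")[:5]: print(r["conf"],r["location"],onz(P,r["location"],.055))
E
```

```text
time: 14.6
position: [0.4404, -0.2296, 0.0346]
tool_rot: [-0.0, 0.993, 0.115, -0.0]
contact_force: [-0.3, -0.2, 0.1]
grip_width: 0.0916
grasp_force: 0.0
time: 15.85
position: [0.3805, -0.4191, 0.1698]
tool_rot: [-0.0, 0.993, 0.115, 0.0]
contact_force: [-0.5, -0.1, -0.1]
grip_width: 0.0919
grasp_force: 0.0
[ 0.38050488 -0.41906662  0.16983768] [-0.49495337 -0.06217438 -0.09015723]
0.69 [277.9, 133.5] [0.74322832 0.12969141 0.055     ]
0.67 [314.8, 139.0] [0.73335274 0.0440486  0.055     ]
0.59 [435.0, 273.1] [ 0.44090149 -0.22801482  0.055     ]
0.86 [320.1, 277.8] [0.743557   0.04004722 0.055     ]
0.76 [362.9, 284.5] [0.74128452 0.12674133 0.055     ]
0.56 [236.7, 144.4] [ 0.43872803 -0.22885972  0.055     ]
```

View pics/ts5.png

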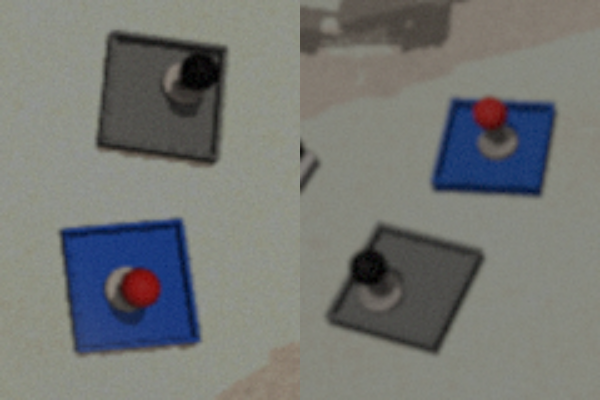

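The red slider stands upright in the blue tray: left half, ball (140,288), foot (125,290). The spare slider has not moved and the arm is clear, so I hand in.

```bash
python3 -c "
from cell import manip
print(manip.finish_job())"
```

```text
the job is handed in; nothing more can be done
None
```

The red-ball slider was moved along the track to the yellow gap, lifted out, and now stands upright in the blue tray, released; the spare and look-alikes were not touched, and the job was handed in at about 16 s.

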